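# Tap a wooden nut blank with the bench tapping stand

## Robot

A 6-joint arm with a two-finger parallel gripper is mounted at the origin on the work surface. World frame = base frame: x ahead of the robot, y to its left, z up, the work surface at z = 0. Lengths are in m, angles in rad, forces in N, time in s.
With the tool pointing down it reaches from about 0.3 to 0.95 m from the base axis. Payload 3.1 kg.
Tool frame: the origin (TCP) lies at the very end of the fingers, on their centre line; the grasp point (between the pads) lies 19 mm behind it (env.grip_point_offset is the distance from the TCP to the grasp point, in m); x points along the fingers, z is the direction in which the jaws open and shut, and the axes are right-handed (so a half turn about x gives the same grasp; the last joint's range is limited). The gripper opens to 85 mm and grips with 20 to 120 N. Pads are 22 mm wide; open, the fingers measure 114 mm over their backs; the gripper's body (76 mm by 85 mm) begins 54 mm behind the grasp point. The pads swing forward as they close: fully open they stand 13 mm farther back than shut.
Start: joints at [1.117, 0.308, 1.634, -0, 1.2, -0.07], TCP at [0.234, 0.58, 0.231] pointing down, gripper open.
Joint ranges: [-3.06, 3.06], [-0.79, 1.96], [0.05, 2.63], [-1.19, 4.34], [0.05, 2.64], [-2.94, 2.94]. Speed limits (rad/s): [2.79, 2.79, 3.14, 3.14, 3.14, 3.14].

## Interface

Orientations are given as a 3x3 rotation matrix whose columns are the frame's x, y, z axes.
In Python, from station import env gives the robot as it stands.
- The arm moves only by the tool jog_arm, never from a script. Its argument "targets" is a list of rows, each a list of 2 entries, a list of its own where there are three numbers: the shift along the world's x, y, z in cm, then the turn, a rotation vector about the world's x, y, z in degrees. A call has 1 to 8 rows; each row shifts and turns the commanded pose from where the row before left it; what a row does not reach is not made up. A row lasts 1/10 s, in which the tool goes at most 50 mm and 8.59 degrees, less where a joint would pass 70% of its speed; a pose out of reach is approached as far as the arm can. A call is refused whole if a number of a shift passes 5 or a number of a turn 8.59, either way. A call with a gripper value outside its range is refused whole. "jaw" is the gripper command: -1 is fully open, 1 is shut, values between are in proportion, set as the call begins (left out, the last holds). The fingers move at their own pace and stop on an object; "grip_force" is the grip in N (left out, the last holds). Time passes only in rows, so rows that do not move let the fingers close. It gives the time, the measured TCP pose, the force and the opening at its end, in the units of the state.
- env.sense(): the state, without advancing time (a new reading comes with each control period).
- env.capture(name): name is "side" or "top"; returns a dict with "pixels" (384x512x3 uint8, red, green, blue), "range_z" (384x512 float32, m along the optical axis (not along the pixel's ray), 0 where there is no reading), "vfov" (degrees; the focal length in pixels is half the picture's height over the tangent of half this angle, whatever the lens; pixels are square), "cx", "cy" (the principal point, pixels), "rvec" (rotation vector, rad) and "tvec" (3), from world to camera coordinates, as OpenCV has them. Camera axes: x right, y down, z forward; pixel columns grow to the right and rows downward; lengths in m; the calibration is good to about 2 mm. A picture is of the moment at which its call begins.
- env.finish_job(): hands the job in, once; it reports no verdict.
The state is a dict: "t": time; "joints": joint angles; "joint_velocities": joint speeds; "tau": joint torques, N m; "tool_pos": TCP position; "eef_rot": TCP orientation; "contact_force": force on the tool from outside, world axes, zero at the start; "torque": the same for the moment, N m; "grip_width": opening from 0.0 (shut) to 1.0 (fully open).
Only numpy, scipy, OpenCV 4.12 (cv2) and the standard library are available. Lean on these libraries where they do the work, as an engineer would, in place of code of your own. Each camera call takes 0.05 s, during which the arm holds its last target.

## Task

Slide the clamp of the tapping stand all the way up to the wooden blank, to its end stop. Then cut the thread with the cranked tap: turn it half a turn forward (clockwise seen from above) and a quarter turn back, again half a turn forward and a quarter back, and then forward until the tap's collar comes down on the bush and it stops, about one full turn in all from where it stood. Leave the clamp home, disturb nothing else on the bench and let go.

Things in the scene. Friction and masses are not known exactly. Their poses are not given: they have to be found in the camera images.
- clamp (a joint): Travel (m) of the clamp slide: 0 = fully open, 0.070 = end stop, jaw against the blank. Starts between 0 and 0.025. Friction about 3 N, stays where it is left.
- clamp_grip (a point): Centre of the clamp's upright aluminium grip, a flat paddle 32 mm (stand x) by 15 mm (stand y) and 55 mm tall (heights 40.5 to 95.5 mm; this point at 70 mm), standing on a dark steel sled 80 x 60 mm. Axes are those of the stand; the clamp closes towards the stand's -y, straight towards the tap axis. With the clamp home this point is 150 mm from the tap axis.
- tap (a joint): Angle (rad) of the tap, growing as it is turned forward: clockwise seen from above. Starts within 0.15 of 0; at 6.28 (one full turn) the collar sits on the bush: a hard stop. The tap sinks 6 mm per turn. Friction about 0.12 N m (2 N at the handle), stays where it is left.
- tap_hub (a point): Centre of the top face of the tap's hub (36 mm diameter), on the vertical tap axis, 164 mm above the bench at joint 0. Turns with the tap (x axis points from the handle to the ball end of the crank bar).
- crank_handle (a point): Centre of the crank's upright turned wooden handle, 26 mm diameter and 52 mm tall (heights 157 to 209 mm at joint 0; this point at 184 mm), at the end of the bar, 65 mm from the tap axis. It spins freely on its pin, so it can be held without turning the hand while it is led round the axis. It sinks 6 mm per turn. The bar beneath it is 18 mm wide, its top 156 mm high; the other end of the bar carries a ball, 26 mm in diameter, 52 mm from the axis. Turns with the tap.
- stand: The fixed grey tapping stand; origin on the bench under the tap axis, z up. Base plate 20 mm high, from -65 to 65 mm in x and -110 to 250 mm in y. The oak blank (90 x 90 mm, top at 65 mm) is under the tap; column and arm stand on the -y side (top 118 mm), the clamp slide lies on the +y side. At tap joint 0 the handle lies on the stand's -x side of the axis.
- gouge: Bystander: loose turning gouge with wooden handle, 265 mm long, 30 mm high, lying at the stand's -x side. Origin on the bench.
- wax_tin: Bystander: loose aluminium jar, 70 mm diameter, 55 mm high. Origin under its centre.
- offcut: Bystander: loose oak offcut 110 x 70 x 45 mm. Origin under its centre.
- faceplate: Bystander: loose steel ring plate, 90 mm diameter, 14 mm high. Origin under its centre.
- mallet: Bystander: loose hammer with wooden handle lying on the bench.
- mug: Bystander: loose white mug, 80 mm diameter, 90 mm high. Origin under its centre.
- calliper: Bystander: loose steel calliper, 170 mm long, lying on the bench.

How it is judged:
On the way, in this order (a step that is already met when the one before it is completed fails the run):
1. the clamp is slid to its end stop (within 3 mm) before the tap is turned (value of joint clamp above 0.067 m and value of joint tap below 0.8 rad), for 0.2 s.
2. the tap is turned forward about half a turn (joint past 2.7) (value of joint tap above 2.7 rad).
3. the tap is turned back about a quarter turn (joint below 2.2); turning on past 4.4 instead fails the run ((value of joint tap below 2.2 rad or value of joint tap above 4.4 rad)).
4. forward again about half a turn (joint past 4.2); backing out below 0.6 instead fails the run ((value of joint tap above 4.2 rad or value of joint tap below 0.6 rad)).
5. back again about a quarter turn (joint below 3.75); turning on past 5.7 instead fails the run ((value of joint tap below 3.75 rad or value of joint tap above 5.7 rad)).
6. forward a third time (joint past 5.5); backing out below 2.1 instead fails the run ((value of joint tap above 5.5 rad or value of joint tap below 2.1 rad)).
7. on to depth (joint past 6.08), the collar on the bush ((value of joint tap above 6.08 rad or value of joint tap below 2.2 rad)), for 0.2 s.
At the end, for the whole second after the job is handed in: The tap stands at depth (joint above 6.08 rad, within 0.2 rad of its stop) and still, and the clamp is home (within 3 mm of its end stop) (value of joint tap above 6.08 rad and value of joint clamp above 0.067 m and velocity of joint tap between -0.05 and 0.05 rad/s); the robot touches nothing.
It fails at once if a bystander is moved by more than 30 mm (distance of any of gouge, wax_tin, offcut, faceplate, mallet, mug, calliper from where it was at the start of the episode above 0.03 m).
It also fails if it takes over 72 s, if anything falls off the work surface, if the arm or the gripper's body presses on something with over 40 N, if the wrist force passes 120 N, or if a joint passes its speed limit or range.

## Working session

There is one attempt and no reset: what is moved stays moved. The work goes in short steps, Python scripts to look and compute and a tool call to move; the robot and the scene stay as the last step left them, time stands still between calls to the robot, and variables do not carry over. Pictures are saved under pics/ and viewed, and the job is handed in when it is done.

Besides the shell and the picture viewer there is one more tool, called after "Call:" as name([rows], argument=value, ...), one row to a line, values as JSON. jog_arm: Moves the arm, as the interface text tells. Its arguments: {"type":"object","properties":{"targets":{"type":"array"},"jaw":{"type":"number"},"grip_force":{"type":"number"}},"required":["targets"]}

```bash
ls; mkdir -p pics; cat > h.py <<'E'
import numpy as np, cv2
from station import env
def cap(n):
    c=env.capture(n); 
    c={k:(np.array(v) if k in('pixels','range_z','rvec','tvec') else v) for k,v in c.items()}
    c['f']=192/np.tan(np.radians(c['vfov'])/2); c['R']=cv2.Rodrigues(c['rvec'].reshape(3,1).astype(float))[0]; c['C']=-c['R'].T@c['tvec'].ravel(); return c
def pts(c):
    v,u=np.mgrid[0:384,0:512]; z=c['range_z']
    P=np.stack([(u-c['cx'])/c['f']*z,(v-c['cy'])/c['f']*z,z],-1)
    return (P-c['tvec'].ravel())@c['R']
def proj(c,p):
    q=c['R']@np.asarray(p)+c['tvec'].ravel(); return q[:2]/q[2]*c['f']+[c['cx'],c['cy']]
def ray(c,u,v,h):
    d=c['R'].T@np.array([(u-c['cx'])/c['f'],(v-c['cy'])/c['f'],1]); return c['C']+d*(h-c['C'][2])/d[2]
def save(c,n): cv2.imwrite('pics/'+n,cv2.resize(c['pixels'][:,:,::-1],(800,600),interpolation=cv2.INTER_CUBIC))
E
python3 - <<'E'
from h import *
for n in('top','side'):
    c=cap(n); save(c,n+'0.png'); np.savez(n+'0.npz',**c); print(n,c['C'],c['f'],c['R'][2],(c['range_z']>0).mean())
print(env.sense(), env.grip_point_offset)
E
```

```text
pics
top [0.41203988 0.01018586 1.08380223] 351.22543733728156 [ 0.17932277 -0.02490803 -0.98347493] 0.9959971110026041
side [-0.29976612 -0.83733742  1.1108707 ] 427.66194983904103 [ 0.5644927   0.52811139 -0.63438659] 0.9962412516276041
{'t': 0.1, 'joints': array([ 1.11725934e+00,  3.08959655e-01,  1.63506996e+00,  1.37508859e-05,
        1.19970952e+00, -6.96833763e-02]), 'joint_velocities': array([-7.47972966e-04,  1.98124608e-04, -1.93938885e-03, -5.90672546e-04,
       -5.36996514e-05, -1.85116228e-03]), 'tau': array([ 2.79702663e-04, -4.16404438e+01, -2.77648598e+01, -1.00854569e-05,
        4.06141582e-03, -3.46643333e-05]), 'tool_pos': array([0.23373982, 0.57883108, 0.23013084]), 'eef_rot': array([[-9.51995173e-04, -9.27226411e-01,  3.74500035e-01],
       [-1.92386370e-03,  3.74501210e-01,  9.27224429e-01],
       [-9.99997696e-01,  1.62226158e-04, -2.14038057e-03]]), 'contact_force': array([ 0.24171985, -0.80517444,  1.08985154]), 'torque': array([0.01911002, 0.01653647, 0.01835286]), 'grip_width': 0.9976457060280094} 0.0187
```

View pics/top0.png

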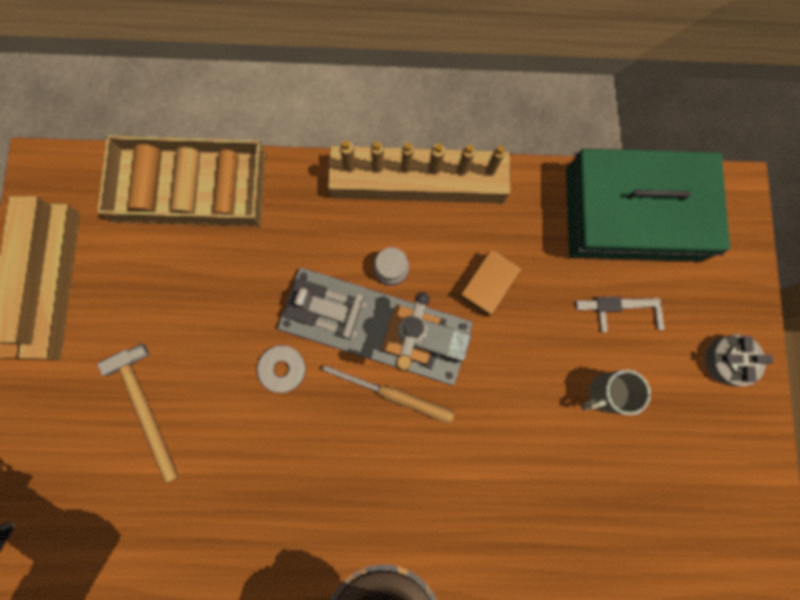

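View pics/side0.png

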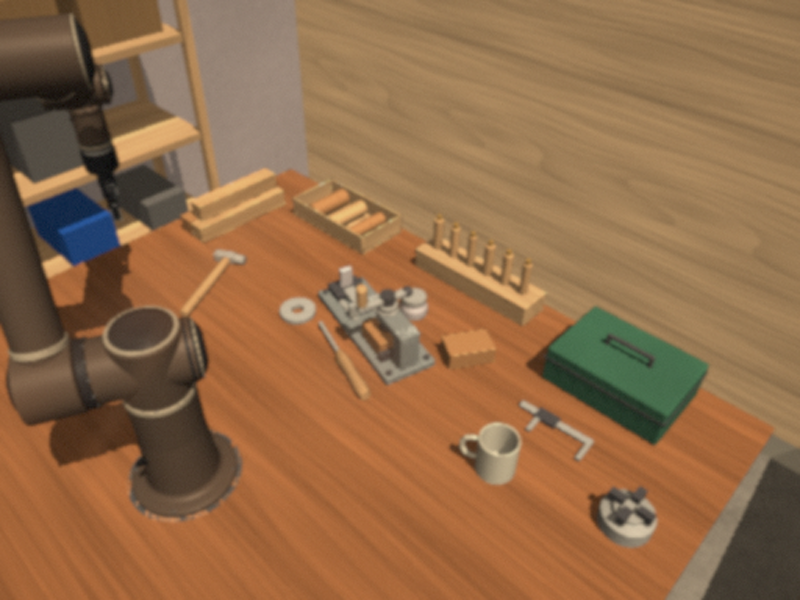

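The top view shows the stand at the centre. In 800x600 pixels, the hub is near (413,327), the handle (403,362), the ball (422,298) and the clamp grip near (302,297). The gouge lies on the robot side, the tin beyond the stand and the ring plate to the left.

```bash
python3 - <<'E'
from h import *
c=dict(np.load('top0.npz')); P=pts(c)
x0,x1,y0,y1=165,320,160,255
crop=c['pixels'][y0:y1,x0:x1,::-1]
cv2.imwrite('pics/crop0.png',cv2.resize(crop,None,fx=5,fy=5,interpolation=cv2.INTER_CUBIC))
# heights
Z=P[...,2]
roi=np.zeros(Z.shape,bool); roi[y0:y1,x0:x1]=1
def blobs(m,name):
    n,l,s,ce=cv2.connectedComponentsWithStats((m&roi).astype(np.uint8))
    for i in range(1,n):
        if s[i,4]>8:
            q=P[l==i]; print(name,s[i,4],ce[i].round(1),q.mean(0).round(4),q.min(0).round(3),q.max(0).round(3))
blobs(Z>0.195,'z>.195'); blobs((Z>0.15)&(Z<0.175),'hub/bar'); blobs((Z>.085)&(Z<.1),'grip')
m=roi&(Z>0.012)&(Z<0.026)
ys,xs=np.nonzero(m); q=np.float32(P[m][:,:2]); r=cv2.minAreaRect(q); print(r,m.sum())
cv2.imwrite('pics/cropz.png',cv2.resize((np.clip(Z[y0:y1,x0:x1]/0.22,0,1)*255).astype(np.uint8),None,fx=5,fy=5,interpolation=cv2.INTER_NEAREST))
E
```

```text
z>.195 81 [257.9 231.5] [ 0.4663 -0.0194  0.2394] [ 0.412 -0.033  0.202] [0.48  0.01  1.084]
hub/bar 345 [265.1 206.9] [ 0.5368 -0.04    0.1585] [ 0.481 -0.064  0.15 ] [ 0.592 -0.017  0.167]
grip 61 [192.6 189.8] [0.5894 0.1644 0.093 ] [0.575 0.155 0.086] [0.606 0.174 0.098]
((0.5444272756576538, 0.02849358320236206), (0.4402703642845154, 0.2620639503002167), 87.94354248046875) 3217
```

View pics/crop0.png

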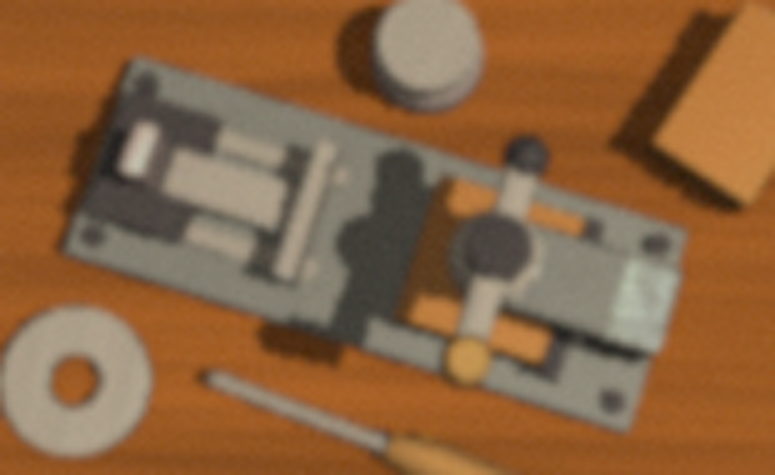

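View pics/cropz.png

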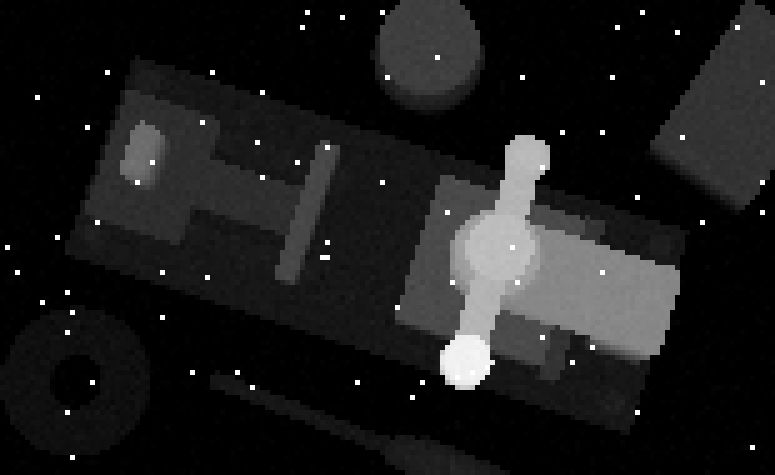

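```bash
python3 - <<'E'
from h import *
c=dict(np.load('top0.npz')); P=pts(c); Z=P[...,2]
x0,y0=165,160
cor=[ray(c,x0+u/5-.4,y0+v/5-.4,0.02) for u,v in [(135,58),(685,230),(628,432),(65,252)]]
for k in range(4): print(cor[k].round(4),np.linalg.norm(cor[k]-cor[(k+1)%4]).round(4))
# yaw: +y stand: from right to left edges
yv=(cor[0]-cor[1])+(cor[3]-cor[2]); yv=yv[:2]/np.linalg.norm(yv[:2]); xv=np.array([yv[1],-yv[0]])
cen=np.mean(cor,0)[:2]; org=cen-0.07*yv
print('yaw deg',np.degrees(np.arctan2(xv[1],xv[0])),'origin',org)
roi=np.zeros(Z.shape,bool); roi[160:255,165:320]=1
m=roi&(Z>0.195)&(Z<0.23); v,u=np.nonzero(m); h=P[m]; print('handle top depth',h.mean(0),h[:,2].mean(),len(h), 'ray',ray(c,u.mean(),v.mean(),0.209), np.ptp(h,0))
hub=roi&(Z>0.1615)&(Z<.175)&(np.linalg.norm(P[...,:2]-[0.536,-0.04],axis=-1)<.03); v,u=np.nonzero(hub);print('hub',P[hub].mean(0),len(v),ray(c,u.mean(),v.mean(),.164))
b=roi&(Z>0.15)&(Z<.175)&(P[...,0]>0.572); print('ball',P[b].mean(0))
g=roi&(Z>0.090)&(Z<.1)&(P[...,1]>.14); 
v,u=np.nonzero(g); print('grip',P[g].mean(0),ray(c,u.mean(),v.mean(),.0955),len(v), cv2.minAreaRect(np.float32(P[g][:,:2])))
gp=ray(c,u.mean(),v.mean(),.0955)[:2]; d=gp-org; print('grip in stand',d@xv,d@yv)
for nm,p in (('hub',P[hub].mean(0)),('handle',h.mean(0)),('ball',P[b].mean(0))):
    d=p[:2]-org; print(nm,'in stand',d@xv,d@yv)
E
```

```text
[0.6608 0.1819 0.02  ] 0.3554
[ 0.5623 -0.1596  0.02  ] 0.128
[ 0.4391 -0.125   0.02  ] 0.3568
[0.5391 0.2176 0.02  ] 0.1268
yaw deg -16.18202513328331 origin [ 0.53081268 -0.03849228]
handle top depth [ 0.46834979 -0.0205275   0.20696724] 0.2069672401530569 78 ray [ 0.46821232 -0.02045653  0.209     ] [0.02267329 0.02502845 0.00931498]
hub [ 0.53081606 -0.03840663  0.16343504] 113 [ 0.53072789 -0.03837225  0.164     ]
ball [ 0.58095528 -0.05190904  0.15731598]
grip [0.58993302 0.16474604 0.09386729] [0.58962709 0.16449591 0.0955    ] 52 ((0.5904012322425842, 0.1642722338438034), (0.014713764190673828, 0.030389338731765747), 74.66988372802734)
grip in stand -8.648676677566747e-05 0.21133702052997946
hub in stand -2.061773392476695e-05 8.320411734618209e-05
handle in stand -0.06499478412032646 -0.00015472783443375507
ball in stand 0.05189512858525468 0.0010890314950047896
```

Measurements agree with the given sizes. Origin is (0.5308, -0.0384) with yaw -16.2°. The handle sits at 65.0 mm radius (joint about 0), and the grip is 211.3 mm from the axis, so the clamp is at about 8.7 mm with 61.3 mm to go. I'll move over the grip now.

Call:
jog_arm([
  [[2.2,-2.6,0],[0,0,1]],
  [[2.2,-2.6,0],[0,0,1]],
  [[2.2,-2.6,0],[0,0,1]],
  [[2.2,-2.6,0],[0,0,1]],
  [[2.2,-2.6,0],[0,0,1]],
  [[2.2,-2.6,0],[0,0,0.8]],
  [[2.2,-2.6,0],[0,0,0]],
  [[2.2,-2.6,0],[0,0,0]],
], jaw=0, grip_force=30)

```text
t: 0.9
tool_pos: [0.4105, 0.3701, 0.2308]
eef_rot: [[-0.001, -0.96, 0.279], [-0.001, 0.279, 0.96], [-1.0, 0.001, -0.001]]
contact_force: [1.1, 0.6, -0.9]
grip_width: 0.499
```

Call:
jog_arm([
  [[2.2,-2.6,0],[0,0,0]],
  [[2.2,-2.6,0],[0,0,0]],
  [[2.2,-2.6,0],[0,0,0]],
  [[2.2,-2.6,0],[0,0,0]],
  [[2.2,-2.6,0],[0,0,0]],
  [[2.2,-2.6,0],[0,0,0]],
  [[2.2,-2.6,0],[0,0,0]],
  [[2.2,-2.6,0],[0,0,0]],
])

```text
t: 1.7
tool_pos: [0.5864, 0.1622, 0.2306]
eef_rot: [[-0.001, -0.96, 0.279], [-0.0, 0.279, 0.96], [-1.0, 0.001, -0.0]]
contact_force: [0.3, -0.0, -0.3]
grip_width: 0.503
```

```bash
cat > s.py <<'E'
from h import *
s=env.sense(); yv=np.array([.2787,.9604]); xv=np.array([.9604,-.2787]); o=np.array([.5308,-.0384])
R=s['eef_rot']; d=s['tool_pos'][:2]-o
print('t',round(s['t'],2),'tcp',s['tool_pos'].round(4),'stand',(d@xv).round(4),(d@yv).round(4),'zyaw',np.degrees(np.arctan2(R[1,2],R[0,2])).round(2),'down',R[:,0].round(4),'F',s['contact_force'].round(1),'T',s['torque'].round(2),'w',round(s['grip_width']*85,1))
print('q',s['joints'].round(2))
E
python3 s.py
```

```text
t 1.7 tcp [0.5864 0.1622 0.2306] stand -0.0025 0.2082 zyaw 73.8 down [-1.1e-03 -1.0e-04 -1.0e+00] F [ 0.3 -0.  -0.3] T [ 0.03  0.06 -0.  ] w 42.7
q [ 0.2   0.28  1.67  0.    1.19 -1.09]
```

Call:
jog_arm([
  [[0.3,0.2,-2.0],[0,0,0]],
  [[0,0,-3.5],[0,0,0]],
  [[0,0,-3.5],[0,0,0]],
  [[0,0,-3.5],[0,0,0]],
  [[0,0,-2.5],[0,0,0]],
  [[0,0,-1.5],[0,0,0]],
  [[0,0,-1.0],[0,0,0]],
  [[0,0,0],[0,0,0]],
])

```text
t: 2.5
tool_pos: [0.5882, 0.1654, 0.0551]
eef_rot: [[-0.002, -0.96, 0.279], [-0.0, 0.279, 0.96], [-1.0, 0.002, -0.001]]
contact_force: [0.1, -0.3, 1.0]
grip_width: 0.503
```

```bash
python3 s.py; python3 - <<'E'
from h import *
c=cap('side'); cv2.imwrite('pics/s1.png',cv2.resize(c['pixels'][140:260,170:330,::-1],None,fx=5,fy=5,interpolation=cv2.INTER_CUBIC))
E
```

```text
t 2.5 tcp [0.5882 0.1654 0.0551] stand -0.0016 0.2117 zyaw 73.81 down [-2.2e-03 -5.0e-04 -1.0e+00] F [ 0.1 -0.3  1. ] T [-0.    0.    0.06] w 42.7
q [ 0.2   0.5   1.77 -0.    0.88 -1.09]
```

View pics/s1.png

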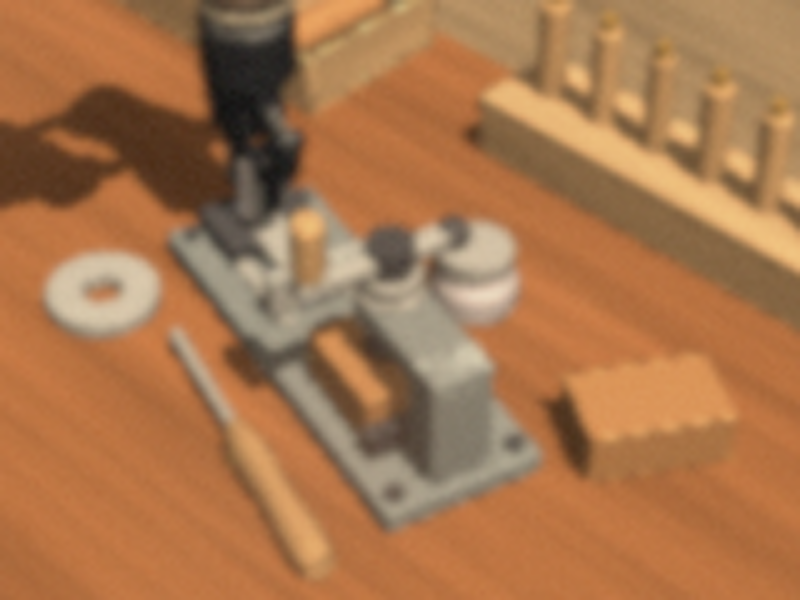

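The fingers straddle the aluminium grip (crop pixel ~(250,185)) above the sled. Closing now.

Call:
jog_arm([
  [[0,0,0],[0,0,0]],
  [[0,0,0],[0,0,0]],
  [[0,0,0],[0,0,0]],
  [[0,0,0],[0,0,0]],
  [[0,0,0],[0,0,0]],
  [[0,0,0],[0,0,0]],
], jaw=1, grip_force=30)

```text
t: 3.15
tool_pos: [0.5905, 0.1659, 0.0581]
eef_rot: [[0.003, -0.96, 0.279], [0.001, 0.279, 0.96], [-1.0, -0.003, 0.002]]
contact_force: [0.4, 0.8, 5.9]
grip_width: 0.169
```

```bash
python3 s.py
```

```text
t 3.15 tcp [0.5905 0.1659 0.0581] stand 0.0004 0.2129 zyaw 73.8 down [ 3.1e-03  7.0e-04 -1.0e+00] F [0.4 0.8 5.9] T [-0.07  0.07 -0.14] w 14.4
q [ 0.2   0.49  1.77  0.    0.88 -1.09]
```

Call:
jog_arm([
  [[-0.11,-0.38,0.1],[0,0,0]],
  [[-0.22,-0.77,0.1],[0,0,0]],
  [[-0.22,-0.77,0],[0,0,0]],
  [[-0.22,-0.77,0],[0,0,0]],
  [[-0.22,-0.77,0],[0,0,0]],
  [[-0.22,-0.77,0],[0,0,0]],
  [[-0.22,-0.77,0],[0,0,0]],
  [[-0.11,-0.38,0],[0,0,0]],
])

```text
t: 3.95
tool_pos: [0.5744, 0.1111, 0.0581]
eef_rot: [[0.002, -0.96, 0.279], [0.0, 0.279, 0.96], [-1.0, -0.002, 0.001]]
contact_force: [5.9, 2.5, -5.2]
grip_width: 0.172
```

```bash
python3 s.py
```

```text
t 3.95 tcp [0.5744 0.1111 0.0581] stand 0.0002 0.1558 zyaw 73.77 down [ 2.4e-03  4.0e-04 -1.0e+00] F [ 5.9  2.5 -5.2] T [ 0.24 -0.81 -0.05] w 14.6
q [ 0.12  0.45  1.84  0.    0.85 -1.17]
```

Call:
jog_arm([
  [[-0.06,-0.19,0],[0,0,0]],
  [[-0.06,-0.19,0],[0,0,0]],
  [[-0.03,-0.1,0],[0,0,0]],
  [[0,0,0],[0,0,0]],
])

```text
t: 4.35
tool_pos: [0.5731, 0.1066, 0.0581]
eef_rot: [[0.002, -0.96, 0.279], [-0.0, 0.279, 0.96], [-1.0, -0.002, 0.001]]
contact_force: [5.5, 0.7, -4.1]
grip_width: 0.172
```

```bash
python3 s.py
```

```text
t 4.35 tcp [0.5731 0.1066 0.0581] stand 0.0002 0.1511 zyaw 73.8 down [ 0.0024 -0.     -1.    ] F [ 5.5  0.7 -4.1] T [ 0.08 -0.79 -0.13] w 14.6
q [ 0.11  0.45  1.84 -0.    0.85 -1.18]
```

No end stop force yet, so I'll continue in small steps.

Call:
jog_arm([
  [[-0.03,-0.1,0],[0,0,0]],
  [[-0.03,-0.1,0],[0,0,0]],
  [[0,0,0],[0,0,0]],
])

```text
t: 4.65
tool_pos: [0.573, 0.1062, 0.0581]
eef_rot: [[0.004, -0.96, 0.279], [0.002, 0.279, 0.96], [-1.0, -0.003, 0.003]]
contact_force: [6.9, 6.0, -6.7]
grip_width: 0.168
```

```bash
python3 s.py
```

```text
t 4.65 tcp [0.573  0.1062 0.0581] stand 0.0002 0.1506 zyaw 73.77 down [ 0.0037  0.0023 -1.    ] F [ 6.9  6.  -6.7] T [ 0.56 -0.92 -0.05] w 14.3
q [ 0.11  0.45  1.84  0.    0.85 -1.18]
```

Call:
jog_arm([
  [[-0.05,-0.2,0],[0,0,0]],
  [[0,0,0],[0,0,0]],
  [[0,0,0],[0,0,0]],
])

```text
t: 4.95
tool_pos: [0.573, 0.1062, 0.0581]
eef_rot: [[0.005, -0.96, 0.28], [0.005, 0.28, 0.96], [-1.0, -0.003, 0.006]]
contact_force: [8.3, 12.3, -7.8]
grip_width: 0.173
```

```bash
python3 s.py
```

```text
t 4.95 tcp [0.573  0.1062 0.0581] stand 0.0002 0.1506 zyaw 73.75 down [ 0.0051  0.0051 -1.    ] F [ 8.3 12.3 -7.8] T [ 1.18 -0.97 -0.05] w 14.7
q [ 0.11  0.44  1.85  0.01  0.85 -1.19]
```

Firmly against the stop: no motion while the force rises, at 150.6 mm against the expected 150. Releasing and going up.

Call:
jog_arm([
  [[0.05,0.2,0],[0,0,0]],
  [[0,0,0],[0,0,0]],
  [[0,0,0],[0,0,0]],
  [[0,0,0],[0,0,0]],
  [[0,0,2],[0,0,0]],
  [[0,0,4],[0,0,0]],
  [[0,0,4.5],[0,0,0]],
  [[0,0,4.5],[0,0,0]],
], jaw=0)

```text
t: 5.75
tool_pos: [0.5707, 0.1043, 0.2093]
eef_rot: [[-0.002, -0.96, 0.279], [-0.0, 0.279, 0.96], [-1.0, 0.002, -0.001]]
contact_force: [-0.5, 0.2, -0.3]
grip_width: 0.497
```

Call:
jog_arm([
  [[0,0,3],[0,0,0]],
  [[0,0,1],[0,0,0]],
  [[0,0,0],[0,0,0]],
])

```text
t: 6.05
tool_pos: [0.5724, 0.1047, 0.2499]
eef_rot: [[0.003, -0.96, 0.279], [0.0, 0.279, 0.96], [-1.0, -0.003, 0.001]]
contact_force: [0.9, 0.1, -0.5]
grip_width: 0.502
```

```bash
python3 s.py;python3 - <<'E'
from h import *
c=cap('side'); cv2.imwrite('pics/s2.png',cv2.resize(c['pixels'][140:260,170:330,::-1],None,fx=5,fy=5,interpolation=cv2.INTER_CUBIC))
P=pts(c); yv=np.array([.2787,.9604]); xv=np.array([.9604,-.2787]); o=np.array([.5308,-.0384])
S=np.dstack([(P[...,:2]-o)@xv,(P[...,:2]-o)@yv,P[...,2]])
m=(abs(S[...,0])<.03)&(abs(S[...,1]-.15)<.04)&(S[...,2]>.085)&(S[...,2]<.1); print('grip',S[m].mean(0),np.ptp(S[m],0),m.sum())
m=(abs(S[...,0]+.065)<.03)&(abs(S[...,1])<.04)&(S[...,2]>.203)&(S[...,2]<.216); print('handle top',S[m].mean(0),m.sum())
E
```

```text
t 6.05 tcp [0.5724 0.1047 0.2499] stand 0.0 0.149 zyaw 73.79 down [ 3.2e-03  2.0e-04 -1.0e+00] F [ 0.9  0.1 -0.5] T [ 0.02 -0.02  0.02] w 42.7
q [ 0.11  0.21  1.72 -0.    1.21 -1.18]
grip [-0.00408288  0.14743148  0.09199119] [0.03091171 0.02108501 0.01326394] 30
handle top [-0.06738301 -0.00264045  0.20712019] 32
```

View pics/s2.png

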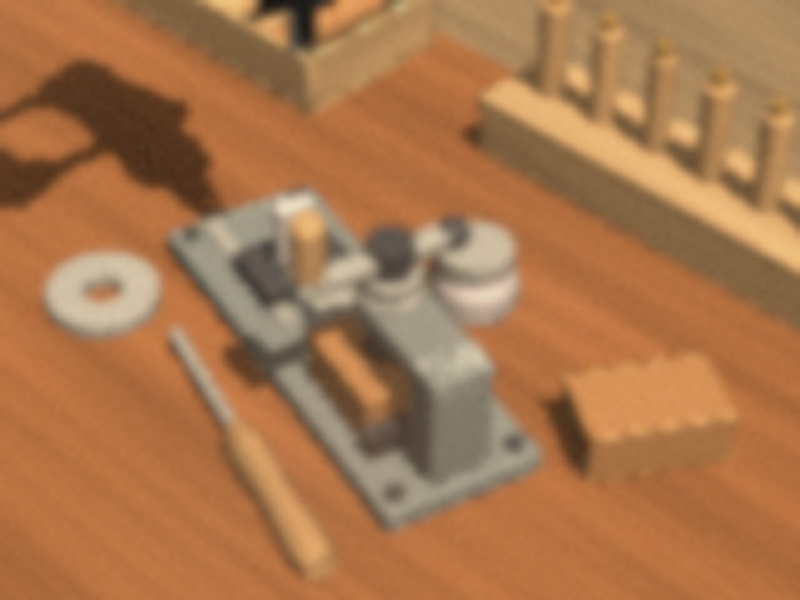

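The clamp is home: the grip is at stand y≈0.15 and the sled is against the blank. Now to above the handle.

Call:
jog_arm([
  [[-1.3,-1.5,0],[0,0,0]],
  [[-1.3,-1.6,0],[0,0,0]],
  [[-1.3,-1.6,0],[0,0,0]],
  [[-1.3,-1.6,0],[0,0,0]],
  [[-1.3,-1.6,0],[0,0,0]],
  [[-1.3,-1.6,0],[0,0,0]],
  [[-1.3,-1.5,0],[0,0,0]],
  [[-1.3,-1.5,0],[0,0,0]],
])

```text
t: 6.9
tool_pos: [0.4648, -0.0205, 0.2448]
eef_rot: [[-0.007, -0.96, 0.279], [0.001, 0.279, 0.96], [-1.0, 0.007, -0.001]]
contact_force: [-0.6, 0.6, 0.6]
grip_width: 0.501
```

Call:
jog_arm([
  [[0,0,0],[0,0,0]],
  [[0,0,0],[0,0,0]],
])

```text
t: 7.1
tool_pos: [0.4663, -0.0199, 0.2461]
eef_rot: [[-0.004, -0.96, 0.28], [0.001, 0.28, 0.96], [-1.0, 0.004, -0.0]]
contact_force: [-0.4, 0.7, -0.6]
grip_width: 0.502
```

```bash
python3 s.py
```

```text
t 7.1 tcp [ 0.4663 -0.0199  0.2461] stand -0.0671 -0.0002 zyaw 73.75 down [-0.0037  0.001  -1.    ] F [-0.4  0.7 -0.6] T [-0.02  0.02 -0.08] w 42.7
q [-0.14 -0.02  1.97  0.    1.19 -1.42]
```

Call:
jog_arm([
  [[0.1,0,-1.5],[0,0,0]],
  [[0.1,0,-2],[0,0,0]],
  [[0,0,-2],[0,0,0]],
  [[0,0,-1.5],[0,0,0]],
  [[0,0,-0.8],[0,0,0]],
  [[0,0,0],[0,0,0]],
  [[0,0,0],[0,0,0]],
])

```text
t: 7.8
tool_pos: [0.47, -0.0198, 0.1703]
eef_rot: [[0.0, -0.96, 0.278], [0.0, 0.278, 0.96], [-1.0, -0.0, 0.0]]
contact_force: [0.1, -0.2, -0.4]
grip_width: 0.499
```

```bash
python3 s.py;python3 - <<'E'
from h import *
c=cap('side'); cv2.imwrite('pics/s3.png',cv2.resize(c['pixels'][140:260,170:330,::-1],None,fx=5,fy=5,interpolation=cv2.INTER_CUBIC))
E
```

```text
t 7.8 tcp [ 0.47   -0.0198  0.1703] stand -0.0636 0.0009 zyaw 73.84 down [ 1.e-04  1.e-04 -1.e+00] F [ 0.1 -0.2 -0.4] T [-0.04 -0.03  0.03] w 42.4
q [-0.13  0.08  2.04  0.    1.02 -1.42]
```

View pics/s3.png

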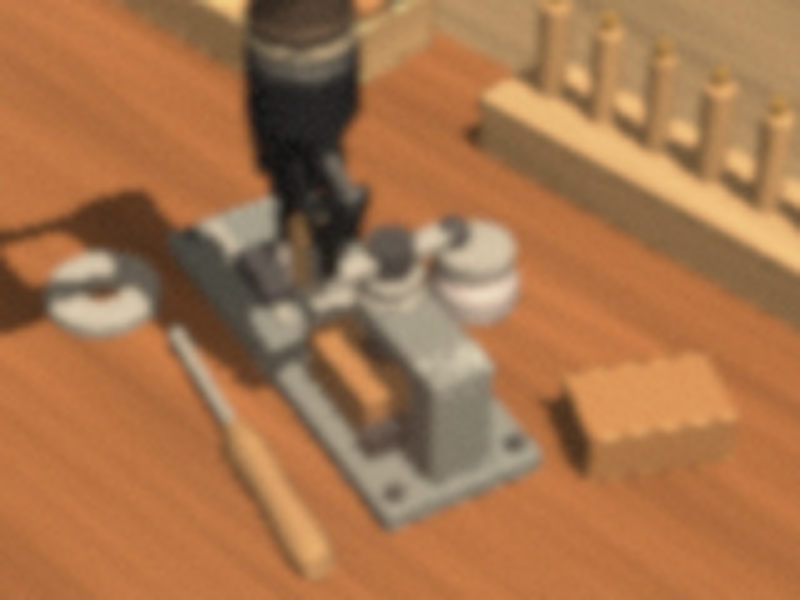

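The fingers straddle the handle at crop pixel ~(300,250). I'll make a 1 mm correction and close.

Call:
jog_arm([
  [[-0.1,-0.1,0],[0,0,0]],
  [[0,0,0],[0,0,0]],
  [[0,0,0],[0,0,0]],
  [[0,0,0],[0,0,0]],
  [[0,0,0],[0,0,0]],
], jaw=1, grip_force=40)

```text
t: 8.35
tool_pos: [0.4694, -0.0211, 0.1714]
eef_rot: [[0.002, -0.96, 0.279], [-0.0, 0.279, 0.96], [-1.0, -0.002, 0.0]]
contact_force: [-0.5, 0.1, 4.3]
grip_width: 0.288
```

```bash
python3 s.py
```

```text
t 8.35 tcp [ 0.4694 -0.0211  0.1714] stand -0.0638 -0.0005 zyaw 73.8 down [ 0.0019 -0.     -1.    ] F [-0.5  0.1  4.3] T [ 0.12  0.11 -0.01] w 24.5
q [-0.14  0.08  2.04  0.    1.02 -1.43]
```

```bash
cat > inc.py <<'E'
import sys; from h import *
a,b,n=float(sys.argv[1]),float(sys.argv[2]),int(sys.argv[3])
yv=np.array([.2787,.9604]); xv=np.array([.9604,-.2787])
q=np.radians(np.linspace(a,b,n+1)); p=6.5*(-np.cos(q)[:,None]*xv+np.sin(q)[:,None]*yv); pz=-.6*q/2/np.pi
d=np.round(np.c_[p,pz],2); print(np.round(np.diff(d,axis=0),2).tolist())
E
python3 inc.py 0 180 16
```

```text
[[0.47, 1.18, -0.02], [0.7, 1.07, -0.02], [0.89, 0.91, -0.02], [1.05, 0.73, -0.02], [1.17, 0.5, -0.01], [1.24, 0.26, -0.02], [1.28, 0.02, -0.02], [1.25, -0.24, -0.02], [1.18, -0.47, -0.02], [1.07, -0.7, -0.02], [0.91, -0.89, -0.02], [0.73, -1.05, -0.01], [0.5, -1.17, -0.02], [0.26, -1.24, -0.02], [0.02, -1.28, -0.02], [-0.24, -1.25, -0.02]]
```

Call:
jog_arm([
  [[0.5,1.2,0],[0,0,0]],
  [[0.7,1.05,-0.05],[0,0,0]],
  [[0.9,0.9,0],[0,0,0]],
  [[1.05,0.75,-0.05],[0,0,0]],
  [[1.15,0.5,0],[0,0,0]],
  [[1.25,0.25,-0.05],[0,0,0]],
  [[1.25,0,0],[0,0,0]],
  [[1.25,-0.2,0],[0,0,0]],
])

```text
t: 9.15
tool_pos: [0.5492, 0.0246, 0.1699]
eef_rot: [[-0.001, -0.96, 0.279], [0.002, 0.279, 0.96], [-1.0, 0.001, 0.001]]
contact_force: [-3.2, 1.2, 6.7]
grip_width: 0.291
```

```bash
cat >> s.py <<'E'
a=np.array([d@xv,d@yv]); print('r',np.linalg.norm(a).round(4),'q',np.degrees(np.arctan2(a[1],-a[0])).round(1))
E
python3 s.py
```

```text
t 9.15 tcp [0.5492 0.0246 0.1699] stand 0.0001 0.0656 zyaw 73.82 down [-7.0e-04  1.6e-03 -1.0e+00] F [-3.2  1.2  6.7] T [ 0.19  0.49 -0.06] w 24.7
q [-0.04  0.23  1.86  0.    1.05 -1.32]
r 0.0656 q 90.1
```

Tracking is on radius, at 90° with small forces. Second quarter next.

Call:
jog_arm([
  [[1.2,-0.45,0],[0,0,0]],
  [[1.05,-0.7,-0.05],[0,0,0]],
  [[0.9,-0.9,0],[0,0,0]],
  [[0.75,-1.05,-0.05],[0,0,0]],
  [[0.5,-1.15,0],[0,0,0]],
  [[0.25,-1.25,-0.05],[0,0,0]],
  [[0,-1.3,0],[0,0,0]],
  [[-0.25,-1.25,-0.05],[0,0,0]],
])

```text
t: 9.95
tool_pos: [0.5946, -0.0565, 0.1683]
eef_rot: [[0.003, -0.96, 0.279], [0.002, 0.279, 0.96], [-1.0, -0.003, 0.003]]
contact_force: [-1.5, 3.9, 7.5]
grip_width: 0.291
```

```bash
python3 s.py; python3 inc.py 180 90 8; python3 - <<'E'
from h import *
c=cap('side'); cv2.imwrite('pics/s4.png',cv2.resize(c['pixels'][140:260,170:330,::-1],None,fx=5,fy=5,interpolation=cv2.INTER_CUBIC))
E
```

```text
t 9.95 tcp [ 0.5946 -0.0565  0.1683] stand 0.0663 0.0003 zyaw 73.79 down [ 0.0032  0.0018 -1.    ] F [-1.5  3.9  7.5] T [ 0.63  0.19 -0.01] w 24.7
q [-0.17  0.32  1.76  0.    1.06 -1.46]
r 0.0663 q 179.7
[[0.24, 1.25, 0.02], [-0.02, 1.28, 0.02], [-0.26, 1.24, 0.02], [-0.5, 1.17, 0.02], [-0.73, 1.05, 0.01], [-0.91, 0.89, 0.02], [-1.07, 0.7, 0.02], [-1.18, 0.47, 0.02]]
```

View pics/s4.png

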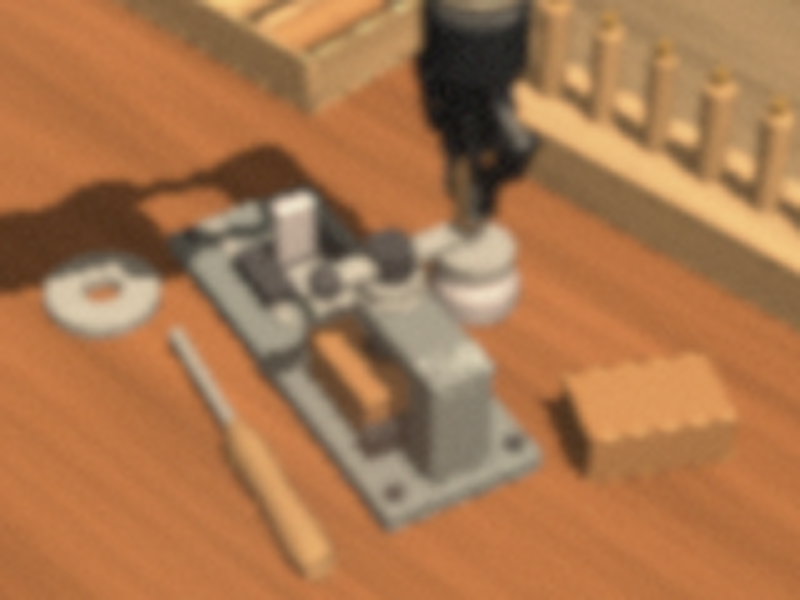

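The handle is now on the far side (crop ~(465,205)) with the ball on the near side (325,280), so half a turn is done. Next, back a quarter.

Call:
jog_arm([
  [[0.25,1.25,0],[0,0,0]],
  [[0,1.3,0.05],[0,0,0]],
  [[-0.25,1.25,0],[0,0,0]],
  [[-0.5,1.15,0.05],[0,0,0]],
  [[-0.75,1.05,0],[0,0,0]],
  [[-0.9,0.9,0.05],[0,0,0]],
  [[-1.05,0.7,0],[0,0,0]],
  [[-1.2,0.45,0],[0,0,0]],
])

```text
t: 10.8
tool_pos: [0.5507, 0.0242, 0.1698]
eef_rot: [[0.006, -0.96, 0.278], [-0.0, 0.278, 0.96], [-1.0, -0.005, 0.002]]
contact_force: [2.9, -1.7, 8.4]
grip_width: 0.29
```

```bash
python3 s.py; python3 inc.py 90 270 16
```

```text
t 10.8 tcp [0.5507 0.0242 0.1698] stand 0.0017 0.0657 zyaw 73.84 down [ 0.0057 -0.     -1.    ] F [ 2.9 -1.7  8.4] T [-0.47 -0.54 -0.01] w 24.6
q [-0.04  0.23  1.87  0.    1.04 -1.32]
r 0.0657 q 91.4
[[1.18, -0.47, -0.02], [1.07, -0.7, -0.02], [0.91, -0.89, -0.02], [0.73, -1.05, -0.01], [0.5, -1.17, -0.02], [0.26, -1.24, -0.02], [0.02, -1.28, -0.02], [-0.24, -1.25, -0.02], [-0.47, -1.18, -0.02], [-0.7, -1.07, -0.02], [-0.89, -0.91, -0.02], [-1.05, -0.73, -0.02], [-1.17, -0.5, -0.01], [-1.24, -0.26, -0.02], [-1.28, -0.02, -0.02], [-1.25, 0.24, -0.02]]
```

Call:
jog_arm([
  [[1.2,-0.45,0],[0,0,0]],
  [[1.05,-0.7,-0.05],[0,0,0]],
  [[0.9,-0.9,0],[0,0,0]],
  [[0.75,-1.05,-0.05],[0,0,0]],
  [[0.5,-1.15,0],[0,0,0]],
  [[0.25,-1.25,-0.05],[0,0,0]],
  [[0,-1.3,0],[0,0,0]],
  [[-0.25,-1.25,-0.05],[0,0,0]],
])

```text
t: 11.6
tool_pos: [0.5949, -0.0552, 0.1683]
eef_rot: [[0.005, -0.96, 0.279], [0.003, 0.279, 0.96], [-1.0, -0.004, 0.004]]
contact_force: [1.5, 4.1, 10.0]
grip_width: 0.292
```

Call:
jog_arm([
  [[-0.5,-1.2,0],[0,0,0]],
  [[-0.7,-1.05,-0.05],[0,0,0]],
  [[-0.9,-0.9,0],[0,0,0]],
  [[-1.05,-0.75,-0.05],[0,0,0]],
  [[-1.15,-0.5,0],[0,0,0]],
  [[-1.25,-0.25,-0.05],[0,0,0]],
  [[-1.3,0,0],[0,0,0]],
  [[-1.25,0.25,0],[0,0,0]],
])

```text
t: 12.4
tool_pos: [0.5141, -0.1008, 0.1668]
eef_rot: [[0.007, -0.96, 0.279], [-0.0, 0.279, 0.96], [-1.0, -0.006, 0.002]]
contact_force: [3.9, 1.2, 8.0]
grip_width: 0.288
```

```bash
python3 s.py; python3 inc.py 270 180 8; python3 - <<'E'
from h import *
c=cap('side'); cv2.imwrite('pics/s5.png',cv2.resize(c['pixels'][140:260,170:330,::-1],None,fx=5,fy=5,interpolation=cv2.INTER_CUBIC))
E
```

```text
t 12.4 tcp [ 0.5141 -0.1008  0.1668] stand 0.0013 -0.0646 zyaw 73.77 down [ 6.7e-03 -2.0e-04 -1.0e+00] F [3.9 1.2 8. ] T [ 0.07 -0.59 -0.  ] w 24.5
q [-0.28  0.18  1.93  0.    1.02 -1.57]
r 0.0646 q -91.2
[[1.25, -0.24, 0.02], [1.28, 0.02, 0.02], [1.24, 0.26, 0.02], [1.17, 0.5, 0.01], [1.05, 0.73, 0.02], [0.89, 0.91, 0.02], [0.7, 1.07, 0.02], [0.47, 1.18, 0.02]]
```

View pics/s5.png

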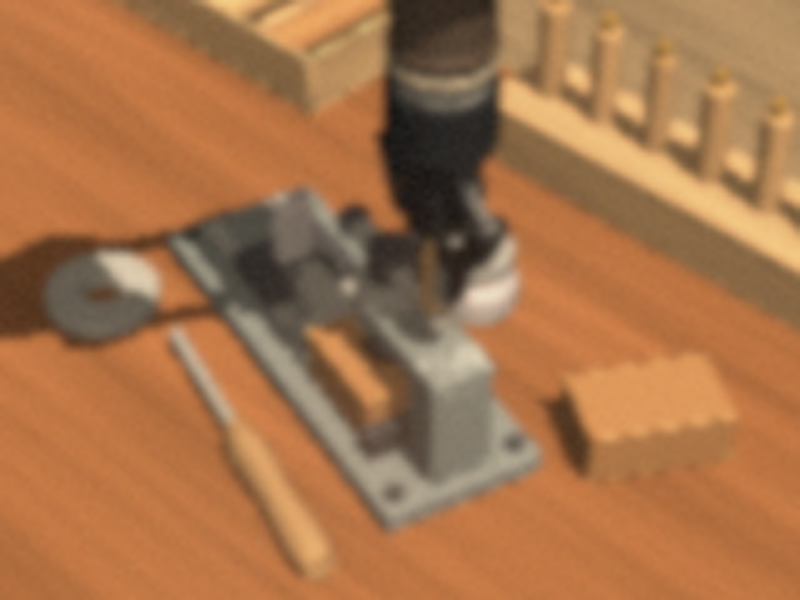

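The handle is over the stand's arm (crop ~(430,270)), at about 269° or 4.7 rad. Back a quarter again.

Call:
jog_arm([
  [[1.25,-0.25,0],[0,0,0]],
  [[1.3,0,0.05],[0,0,0]],
  [[1.25,0.25,0],[0,0,0]],
  [[1.15,0.5,0.05],[0,0,0]],
  [[1.05,0.75,0],[0,0,0]],
  [[0.9,0.9,0.05],[0,0,0]],
  [[0.7,1.05,0],[0,0,0]],
  [[0.5,1.2,0],[0,0,0]],
])

```text
t: 13.25
tool_pos: [0.5942, -0.0576, 0.1683]
eef_rot: [[0.003, -0.96, 0.279], [-0.002, 0.279, 0.96], [-1.0, -0.003, -0.002]]
contact_force: [-1.4, -4.7, 12.2]
grip_width: 0.294
```

```bash
python3 s.py; python3 inc.py 180 360 16
```

```text
t 13.25 tcp [ 0.5942 -0.0576  0.1683] stand 0.0662 -0.0008 zyaw 73.82 down [ 0.0025 -0.0024 -1.    ] F [-1.4 -4.7 12.2] T [-0.61  0.22  0.03] w 25.0
q [-0.17  0.32  1.76 -0.    1.06 -1.46]
r 0.0662 q -179.3
[[-0.47, -1.18, -0.02], [-0.7, -1.07, -0.02], [-0.89, -0.91, -0.02], [-1.05, -0.73, -0.02], [-1.17, -0.5, -0.01], [-1.24, -0.26, -0.02], [-1.28, -0.02, -0.02], [-1.25, 0.24, -0.02], [-1.18, 0.47, -0.02], [-1.07, 0.7, -0.02], [-0.91, 0.89, -0.02], [-0.73, 1.05, -0.01], [-0.5, 1.17, -0.02], [-0.26, 1.24, -0.02], [-0.02, 1.28, -0.02], [0.24, 1.25, -0.02]]
```

Call:
jog_arm([
  [[-0.5,-1.2,0],[0,0,0]],
  [[-0.7,-1.05,0],[0,0,0]],
  [[-0.9,-0.9,0],[0,0,0]],
  [[-1.05,-0.75,-0.05],[0,0,0]],
  [[-1.15,-0.5,0],[0,0,0]],
  [[-1.25,-0.25,-0.05],[0,0,0]],
  [[-1.3,0,0],[0,0,0]],
  [[-1.25,0.25,0],[0,0,0]],
])

```text
t: 14.05
tool_pos: [0.5137, -0.1006, 0.1668]
eef_rot: [[0.006, -0.96, 0.279], [0.0, 0.279, 0.96], [-1.0, -0.005, 0.002]]
contact_force: [3.8, 0.9, 6.2]
grip_width: 0.289
```

Call:
jog_arm([
  [[-1.2,0.45,0],[0,0,0]],
  [[-1.05,0.7,-0.05],[0,0,0]],
  [[-0.9,0.9,0],[0,0,0]],
  [[-0.75,1.05,-0.05],[0,0,0]],
  [[-0.5,1.15,0],[0,0,0]],
  [[-0.25,1.25,-0.05],[0,0,0]],
])

```text
t: 14.65
tool_pos: [0.4673, -0.046, 0.1656]
eef_rot: [[0.006, -0.96, 0.279], [-0.001, 0.279, 0.96], [-1.0, -0.006, 0.0]]
contact_force: [3.7, -3.4, 9.1]
grip_width: 0.293
```

```bash
python3 s.py
```

```text
t 14.65 tcp [ 0.4673 -0.046   0.1656] stand -0.0588 -0.0249 zyaw 73.81 down [ 0.0058 -0.0015 -1.    ] F [ 3.7 -3.4  9.1] T [-0.49 -0.55  0.01] w 24.9
q [-0.19  0.08  2.05 -0.    1.   -1.48]
r 0.0639 q -23.0
```

Call:
jog_arm([
  [[0,1.3,0],[0,0,0]],
  [[0.25,1.2,-0.05],[0,0,0]],
  [[0,0,0],[0,0,0]],
  [[0,0,0],[0,0,0]],
])

```text
t: 15.05
tool_pos: [0.4696, -0.0199, 0.1652]
eef_rot: [[0.004, -0.96, 0.278], [0.001, 0.278, 0.961], [-1.0, -0.004, 0.002]]
contact_force: [0.6, 0.3, 11.4]
grip_width: 0.289
```

```bash
python3 s.py
```

```text
t 15.05 tcp [ 0.4696 -0.0199  0.1652] stand -0.064 0.0007 zyaw 73.84 down [ 4.1e-03  9.0e-04 -1.0e+00] F [ 0.6  0.3 11.4] T [ 0.07 -0.12  0.06] w 24.6
q [-0.14  0.09  2.05  0.    1.   -1.43]
r 0.064 q 0.6
```

At 360.6° by the TCP. I'll press on a little to feel the stop.

Call:
jog_arm([
  [[0.1,0.2,0],[0,0,0]],
  [[0.1,0.2,0],[0,0,0]],
  [[0,0,0],[0,0,0]],
  [[0,0,0],[0,0,0]],
])

```text
t: 15.45
tool_pos: [0.4697, -0.0194, 0.1652]
eef_rot: [[-0.001, -0.961, 0.277], [-0.006, 0.277, 0.961], [-1.0, -0.001, -0.006]]
contact_force: [-4.4, -9.4, 14.8]
grip_width: 0.291
```

```bash
python3 s.py
```

```text
t 15.45 tcp [ 0.4697 -0.0194  0.1652] stand -0.0639 0.0012 zyaw 73.95 down [-5.e-04 -6.e-03 -1.e+00] F [-4.4 -9.4 14.8] T [-1.55  0.61  0.02] w 24.7
q [-0.13  0.09  2.05 -0.01  1.01 -1.42]
r 0.0639 q 1.1
```

Hard stop felt: the force rose to 10 N while the hand moved 0.5 mm. I'll relax the preload, open and lift.

Call:
jog_arm([
  [[-0.1,-0.3,0.2],[0,0,0]],
  [[0,0,0],[0,0,0]],
  [[0,0,0],[0,0,0]],
  [[0,0,0],[0,0,0]],
  [[0,0,0],[0,0,0]],
  [[0,0,1.5],[0,0,0]],
  [[0,0,3],[0,0,0]],
  [[0,0,4],[0,0,0]],
], jaw=-0.1)

```text
t: 16.25
tool_pos: [0.467, -0.0196, 0.2488]
eef_rot: [[-0.006, -0.96, 0.279], [0.001, 0.279, 0.96], [-1.0, 0.006, -0.001]]
contact_force: [-0.4, -0.9, -0.4]
grip_width: 0.552
```

Call:
jog_arm([
  [[0,0,4],[0,0,0]],
  [[-2,2,4],[0,0,0]],
  [[-2,3,0],[0,0,0]],
  [[-2,3,0],[0,0,0]],
  [[-2,3,0],[0,0,0]],
  [[-2,3,0],[0,0,0]],
  [[0,3,0],[0,0,0]],
  [[0,3,0],[0,0,0]],
])

```text
t: 17.05
tool_pos: [0.3682, 0.1812, 0.3303]
eef_rot: [[0.001, -0.96, 0.278], [0.0, 0.278, 0.96], [-1.0, -0.0, 0.0]]
contact_force: [0.4, -0.8, 0.1]
grip_width: 0.548
```

Call:
jog_arm([
  [[0,3,0],[0,0,0]],
  [[0,3,0],[0,0,0]],
  [[0,3,0],[0,0,0]],
  [[0,3,0],[0,0,0]],
  [[0,3,0],[0,0,0]],
  [[0,0,0],[0,0,0]],
  [[0,0,0],[0,0,0]],
])

```text
t: 17.75
tool_pos: [0.3685, 0.3301, 0.3296]
eef_rot: [[-0.001, -0.961, 0.277], [-0.001, 0.277, 0.961], [-1.0, 0.001, -0.002]]
contact_force: [0.3, 0.2, -0.5]
grip_width: 0.555
```

```bash
python3 s.py; python3 - <<'E'
from h import *
c=cap('top'); cv2.imwrite('pics/t6.png',cv2.resize(c['pixels'][:,:,::-1],(800,600)))
P=pts(c); Z=P[...,2]; yv=np.array([.2787,.9604]); xv=np.array([.9604,-.2787]); o=np.array([.5308,-.0384])
S=np.dstack([(P[...,:2]-o)@xv,(P[...,:2]-o)@yv,Z])
for nm,m in (('handle',(abs(S[...,0]+.065)<.03)&(abs(S[...,1])<.04)&(Z>.193)&(Z<.216)),('hub',(np.hypot(S[...,0],S[...,1])<.014)&(Z>.14)&(Z<.18)),('ball',(abs(S[...,0]-.052)<.01)&(abs(S[...,1])<.03)&(Z>.135)&(Z<.18)),('grip',(abs(S[...,0])<.03)&(abs(S[...,1]-.15)<.04)&(Z>.088)&(Z<.1))):
    print(nm,S[m].mean(0).round(4) if m.any() else None,m.sum())
E
```

```text
t 17.75 tcp [0.3685 0.3301 0.3296] stand -0.2585 0.3087 zyaw 73.9 down [-0.0013 -0.0014 -1.    ] F [ 0.3  0.2 -0.5] T [ 0.01 -0.03  0.03] w 47.2
q [ 0.64 -0.03  1.81 -0.    1.36 -0.65]
r 0.4026 q 50.1
handle [-6.520e-02  1.000e-04  2.007e-01] 81
hub [-0.0003 -0.0002  0.1569] 86
ball [ 0.0514 -0.0004  0.1509] 62
grip [0.0003 0.1494 0.0937] 55
```

View pics/t6.png

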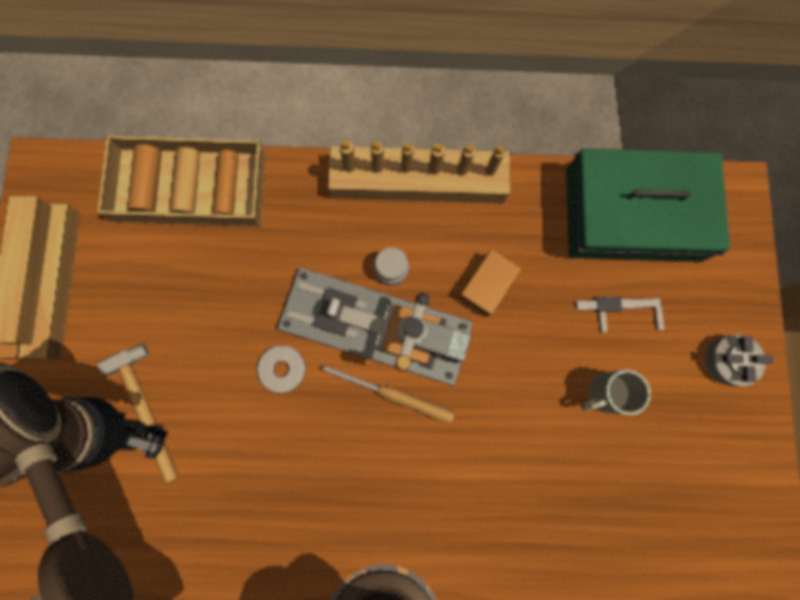

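The handle is back at -x (angle 0° ±1) and everything is 6 mm lower: handle top 0.2007 against 0.207, hub 0.1569 against 0.1634. The grip is at 149.4 mm (home 150), and no bystander has moved. The arm is clear, so I'm handing in.

```bash
python3 -c "
from station import env
print(env.finish_job())"
```

```text
the job is handed in; nothing more can be done
None
```

The clamp is home and the thread is cut to depth. I handed the job in at about 18 s of the 72 s allowed; no verdict is reported.

**What I did**
- **Clamp:** I gripped the paddle and slid it about 61 mm until it stopped moving while the force rose to about 12 N. I then let go and lifted clear.
- **Tap:** I held the handle without turning the hand and led it forward half a turn, back a quarter, forward half, back a quarter, then forward to the stop. By the hand's position the turning points were about 180°, 91°, 269°, 181° and 361°. At the last point the hand moved only 0.5 mm while the force rose to about 10 N. I then eased off, opened the gripper and withdrew.

**Last checks from the top camera**
- **Clamp grip:** it is 149.4 mm from the tap axis; home is 150 mm.
- **Tap:** the handle is back at its starting angle, within about 1°. The handle and hub are 6 to 6.5 mm lower than at the start, which matches one full turn.
- **Surroundings:** no bystander has visibly moved. The arm was clear and the force on the tool was near zero.

**Small disagreements**
- **Side camera:** before I turned the tap it put the clamp grip at 147.4 mm. I put that down to seeing only part of the paddle.
- **Upward force:** the hand felt 4 to 15 N upward while holding the handle, probably from friction at the pads. It stayed well below the limits.

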